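# Assemble the insert stack of a vacuum blotting manifold

### The arm

A 7-joint arm with a two-finger parallel gripper is mounted at the origin on a cart in front of the work surface, level with it; the furniture and walls round the work are solid. World frame = base frame: x ahead of the robot, y to its left, z up, the work surface at z = 0. Lengths are in mm, angles in rad, forces in N, time in s.
With the tool pointing down it reaches from about 400 to 850 mm from the base axis. Payload 6.9 kg.
Tool frame: the origin (TCP) lies on the centre line of the jaws, within the pads' length; the fingertips stand 8 mm ahead of it and the grasp point (between the pads) lies 11 mm behind it; z points along the fingers, y is the line along which they close (so a half turn about z gives the same grasp; the last joint's range is limited). The gripper opens to 85 mm and grips with 20 to 120 N. Pads are 22 mm wide; open, the fingers measure 114 mm over their backs; the gripper's body (76 mm by 85 mm) begins 54 mm behind the grasp point. The pads swing forward as they close: fully open they stand 13 mm farther back than shut.
Start: joints at [1.446, 0.507, -0.238, 1.5, 0.126, 1.149, -0.155], TCP at [142.335, -608.566, 239.275] pointing down, gripper open.
Joint ranges: [-3.08, 3.08], [-0.24, 2.05], [-1.43, 1.35], [0, 2.5], [-1.52, 4.66], [0.17, 1.96], [-2.89, 2.89]. Speed limits (rad/s): [2.39, 2.39, 3.14, 3.14, 3.14, 3.14, 3.14].

### API

Orientations are given as [roll, pitch, yaw] about the fixed x, y, z axes, in that order (R = Rz(yaw) Ry(pitch) Rx(roll)).
In Python, from plant import robot gives the robot as it stands. Calls block until the motion is done:
- robot.move_ptp(position, orientation): joint-space move of the TCP to a pose.
- robot.movel(position, rot=None, v=150, until_force=None): straight line of the TCP; rot=None keeps the orientation; v is the mean speed in mm/s. With until_force (N) it stops when the force on the tool has changed by that much, and returns True; else False.
- robot.movej(angles): joint-space move.
- robot.ungrasp() and robot.grab(newtons=None): open the fingers fully, or close them until they stop; newtons is the grip in N (None keeps the last).
- robot.wait(seconds).
- robot.ik(position, orientation): joint angles nearest the present ones, or None.
- robot.get_obs(): the state.
- robot.capture(name): name is "scene" or "top" or "wrist"; returns a dict with "frame" (420x560x3 uint8, blue, green, red), "intrinsics" (3x3 intrinsics, pixels), "rvec" (rotation vector, rad) and "tvec" (3), from world to camera coordinates, as OpenCV has them; the wrist camera has in their place "hand_eye" (4x4, takes a point from camera to tool coordinates, whose origin is the TCP and whose axes are the flange's). Camera axes: x right, y down, z forward; pixel columns grow to the right and rows downward; lengths in mm; the calibration is good to about 2 mm. A picture is of the moment at which its call begins: read the wrist's pose just before it. There is no depth.
A pose or a line that the arm cannot do raises robot.PlanningError and nothing moves.
- robot.close_job(): hands the job in; it is judged then, once.
Trained networks look in the newest picture that a camera, given by its name, has taken for a name from the list of things; names that differ only in an ending like _2 or _b are one class to them, and where a whole thing is asked for, a point or a joint stands for the part that bears it (a point fixed in the world has none). Each returns a list of dicts, best first, with "confidence" (0 to 1); they miss things now and then, are a little off and sometimes report something else, mostly with a low value. They report only what shows in the picture. A call takes as long as a camera call.
- robot.find_in(camera, target): "uv" ([column, row] in pixels, amid what is visible of it).
- robot.trace(camera, target): "mask" (420x560 bool, what is visible of it) and "uv" ([column, row] in pixels, amid what is visible of it).
- robot.place_of(camera, target): "uv" ([column, row] in pixels: a listed point, or the origin of a listed thing).
The state is a dict: "clock": time; "q": joint angles; "dq": joint speeds; "joint_torque": joint torques, N m; "tool_pos": TCP position; "ee_rot": TCP orientation; "ft_force": force on the tool from outside, world axes, zero at the start; "wrist_torque": the same for the moment, N m; "opening": finger opening in mm; "finger_force": force on a finger pad.
Only numpy, scipy, OpenCV 4.12 (cv2) and the standard library are available. Lean on these libraries where they do the work, as an engineer would, in place of code of your own. Each camera call takes 0.05 s, during which the arm holds its last target. There are 200 camera calls.

### The job

Make up the blotting manifold: put the perforated support plate on the floor of its pocket, then the open spacer frame on the plate, then the block with the wells from the drying rack on top, each lying flat and square inside the pocket and lowered in, not dropped. The rack leaves only the ends of the well block free and the pocket leaves room for fingers only at the middle of its long sides, so one grasp cannot serve for both: the block needs putting down on the way and taking again across its width. Leave the plain cover in the rack and the other things on the bench where they are.

Things in the scene. Friction and masses are not known exactly. Their poses are not given: they have to be found in the camera images.
- pocket (a point): Centre of the pocket floor of the steel blotting manifold, 14 mm above the worktop. x along the pocket's 70 mm length, y along its 56 mm width, z up. Parts of 66 x 52 mm have 2 mm play on every side. The rim is 50 mm above the floor; the top 6 mm of the inner faces slope out by 3 mm as a lead-in. Walls 12 mm thick.
- manifold: The manifold: low metal nest fixed to the bench, plinth 118 x 104 mm, hose nozzle at its +x end; origin under its centre, axes as the pocket's. Both long walls (+y, -y) are left out over 44 mm in their middle, open outward and above, for fingers; there the metal is 6 mm lower than the pocket floor, which is 49 mm wide. The end walls have no gaps.
- support_plate_center (a point): Centre (half-way up) of the support plate: bare metal slab 66 x 52 x 12 mm with 63 small drain holes, lying flat and free on the worktop, about 150 g. Axes: x along the 66 mm length, y along the 52 mm width, z up; turned half round it is the same part.
- spacer_frame_center (a point): Centre (half-way up, in the middle of the window) of the spacer frame: grey plastic frame 66 x 52 x 8 mm with one rectangular window 46 x 32 mm, lying flat and free on the worktop, about 40 g. Where it and the plate start, the worktop has room for a hand and stays free once they are taken. Axes: x along the 66 mm length, y along the 52 mm width, z up; turned half round it is the same part.
- well_block_center (a point): Centre (half-way up) of the well block: white plastic block 66 x 52 x 20 mm with 24 round wells in its top, about 90 g, lying flat in one of the two lanes of the drying rack. There its long sides are covered by the ribs, its two short ends (66 mm apart) are free and overhang the rack by 3 mm. Axes: x along the 66 mm length, y along the 52 mm width, z up; turned half round it is the same part.
- rack_center (a point): Middle of the drying rack, at the height of the lane floors (8 mm above the worktop): grey plastic rack fixed to the bench, 60 mm long in x (along the lanes) and 136 mm wide in y. Three ribs 6 mm thick, their tops 30 mm over the worktop, at y = -63, 0, +63 mm; lane centres at y = -31.5 and +31.5 mm, lanes 57 mm wide, open at both ends and above.
- blank_cover_center (a point): Centre (half-way up) of the blank cover: plain white plastic slab 66 x 52 x 14 mm without wells, lying in the other lane of the drying rack. Not needed; stays where it is.
- ice_bucket_rim (a point): Centre of the rim of the blue ice bucket that stands fixed behind the work: 234 mm across at the rim, which is 154 mm above the worktop. Keep the gripper and wrist clear of it.
- bench_timer: Bench timer, 60 x 68 x 18 mm, lying on the worktop near its front edge; origin at the centre of its underside. Bystander, stays.
- tape_roll: Roll of label tape, 62 mm across, 18 mm high, lying flat near the front edge; origin at the centre of its underside. Bystander, stays.
- small_bottle: Small capped bottle, 34 mm across, 68 mm high, standing behind the manifold and the rack; origin at the centre of its underside. Bystander, stays.

How it is judged:
By the outcome, as a careful person would: the job done as asked, in the order asked, and still so for the second after the job is handed in, with the robot touching nothing.
It also fails if it takes over 72 s, if anything falls off the work surface, if the arm or the gripper's body presses on something with over 40 N, if the wrist force passes 120 N, or if a joint passes its speed limit or range.

## Working session

There is one attempt and no reset: what is moved stays moved. The work goes in short steps, each a Python script; the robot and the scene stay as the last script left them, time stands still between calls to the robot, and variables do not carry over. Pictures are saved under pics/ and viewed, at most 10 in all, crops included, and the job is handed in when it is done.

```bash
mkdir -p pics; ls
cat > h.py <<'E'
import numpy as np, cv2
from plant import robot
names=["pocket","manifold","support_plate_center","spacer_frame_center","well_block_center","rack_center","blank_cover_center","ice_bucket_rim","bench_timer","tape_roll","small_bottle"]
def cam(c):
    if "rvec" in c:
        R=cv2.Rodrigues(np.array(c["rvec"],float))[0]; return R,np.array(c["tvec"],float).ravel()
def ray(c,uv,z,T=None):
    K=np.array(c["intrinsics"]); d=np.linalg.inv(K)@np.array([uv[0],uv[1],1.])
    if T is None:
        R,t=cam(c); o=-R.T@t; d=R.T@d
    else:
        o=T[:3,3]; d=T[:3,:3]@d
    return o+d*(z-o[2])/d[2]
E
python3 - <<'E'
from h import *
zs=dict(pocket=14,manifold=0,support_plate_center=6,spacer_frame_center=4,well_block_center=18,rack_center=8,blank_cover_center=15,ice_bucket_rim=154,bench_timer=0,tape_roll=0,small_bottle=0)
ims=[]
for n in ["scene","top"]:
    c=robot.capture(n); im=c["frame"].copy(); print(n,(-cam(c)[0].T@cam(c)[1]).round())
    for k in names:
        for r in robot.place_of(n,k)[:2]:
            print(k,round(r["confidence"],2),np.round(r["uv"],1),ray(c,r["uv"],zs[k]).round(1))
    cv2.imwrite(f"pics/{n}.png",im)
    np.savez(n,**{k:np.array(v) for k,v in c.items()})
print(robot.get_obs())
E
```

```text
pics
scene [ -1. 638. 592.]
pocket 0.94 [250.9 271. ] [534.7 -61.   14. ]
manifold 0.97 [249.8 278. ] [533.5 -53.9   0. ]
support_plate_center 0.62 [330.1 217.9] [ 507.5 -392.8    6. ]
support_plate_center 0.39 [251.8 267.1] [549.6 -84.7   6. ]
spacer_frame_center 0.65 [342.9 245.3] [ 415.4 -280.3    4. ]
spacer_frame_center 0.19 [248.4 269. ] [553.6 -76.8   4. ]
well_block_center 0.74 [186.4 281.4] [626.7  46.8  18. ]
rack_center 0.97 [174.3 288.5] [641.8  69.5   8. ]
blank_cover_center 0.76 [160.1 293.9] [646.2 105.5  15. ]
ice_bucket_rim 0.95 [238.2 165.2] [ 728.5 -285.5  154. ]
bench_timer 0.79 [345.  284.6] [ 342.4 -138.4    0. ]
bench_timer 0.65 [186.5 283.7] [640.1  34.8   0. ]
tape_roll 0.94 [239.4 315.2] [475.8  61.3   0. ]
small_bottle 0.84 [207.6 256.2] [674.8 -76.8   0. ]
small_bottle 0.47 [347.  283.5] [ 340.5 -144.3    0. ]
top [ 399. -135.  937.]
pocket 0.73 [239.3 217.4] [536. -54.  14.]
pocket 0.65 [243.  216.7] [537.8 -62.6  14. ]
manifold 0.92 [242.4 217.7] [537.4 -60.1   0. ]
support_plate_center 0.97 [382.6 229.4] [ 512.4 -392.6    6. ]
support_plate_center 0.63 
[... 648 characters left out ...]
{'clock': 1.2, 'q': array([ 1.44650095,  0.50747493, -0.23760293,  1.50021812,  0.12568246,
        1.14891219, -0.15478448]), 'dq': array([ 0.00045949, -0.00200076, -0.00236465, -0.00113162, -0.0003699 ,
        0.00071199,  0.00040059]), 'joint_torque': array([-3.87300338e-05, -6.20381641e+01, -2.18504079e+00, -2.49965429e+01,
        1.39044458e-02,  2.32350503e-03,  3.07354995e-06]), 'tool_pos': array([ 142.3371325 , -608.55080816,  239.28438204]), 'ee_rot': array([-3.14155593e+00, -2.05765096e-05,  2.29784609e-01]), 'ft_force': array([ 0.57368467,  0.83155056, -0.5255482 ]), 'wrist_torque': array([ 0.00431681,  0.04441792, -0.01307111]), 'finger_force': 0.0, 'opening': 85.6867334175014}
```

Run:
```python
import cv2
a=cv2.imread("pics/top.png")[90:330,130:430]
cv2.imwrite("pics/top_c.png",cv2.resize(a,(750,600),interpolation=cv2.INTER_CUBIC))
```

```text
(no output)
```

View pics/top_c.png

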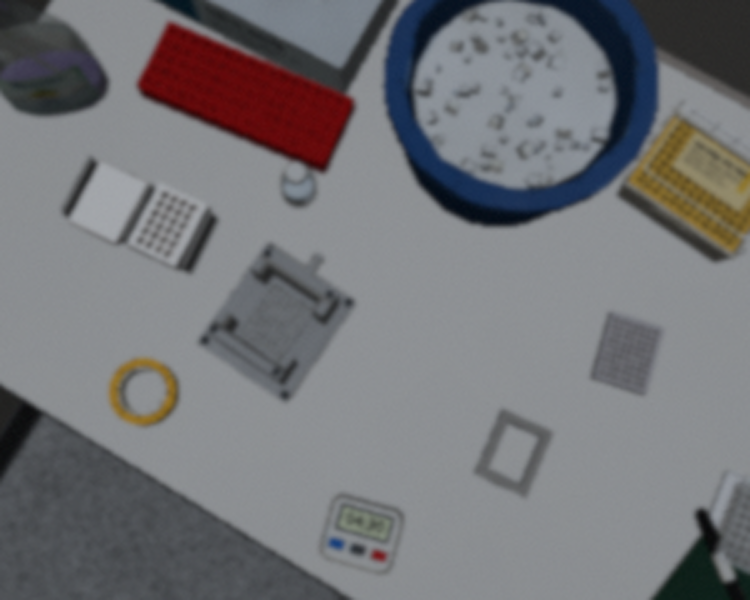

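```bash
cat >> h.py <<'E'
from scipy.spatial.transform import Rotation as Ro
def wcap(tag):
    o=robot.get_obs(); c=robot.capture("wrist"); T=np.eye(4)
    T[:3,:3]=Ro.from_euler("xyz",o["ee_rot"]).as_matrix(); T[:3,3]=o["tool_pos"]
    T=T@np.array(c["hand_eye"]); cv2.imwrite(f"pics/{tag}.png",c["frame"])
    np.savez(tag,T=T,K=c["intrinsics"],frame=c["frame"]); return c,T
def rect(c,T,mask,ztop):
    """min-area rectangle of a mask's outline projected on plane ztop: centre, long, short, yaw of long side"""
    cs=max(cv2.findContours(mask.astype(np.uint8),cv2.RETR_EXTERNAL,cv2.CHAIN_APPROX_NONE)[0],key=cv2.contourArea)[:,0,:]
    P=np.array([ray(c,p,ztop,T)[:2] for p in cs],np.float32)
    (x,y),(w,h),a=cv2.minAreaRect(P); a=np.radians(a)
    if h>w: w,h,a=h,w,a+np.pi/2
    return np.round([x,y,w,h,(a+np.pi/2)%np.pi-np.pi/2],3)
D=[np.pi,0]
E
python3 - <<'E'
from h import *
robot.move_ptp([462,-333,260],[np.pi,0,0.23])
c,T=wcap("w1"); print(np.array(c["hand_eye"]).round(3),np.array(c["intrinsics"]).round(1))
for k,z in (("support_plate_center",12),("spacer_frame_center",8)):
    for r in robot.place_of("wrist",k)[:2]: print(k,r["confidence"],r["uv"],ray(c,r["uv"],z/2,T))
    for r in robot.trace("wrist",k)[:2]: print(r["confidence"],rect(c,T,r["mask"],z))
q=robot.get_obs();print(q["clock"],q["q"].round(2))
robot.move_ptp([588,-5,260],[np.pi,0,0.23])
c,T=wcap("w2")
for k,z in (("pocket",14),("manifold",0),("rack_center",8),("well_block_center",18),("blank_cover_center",15)):
    for r in robot.place_of("wrist",k)[:2]: print(k,r["confidence"],r["uv"],ray(c,r["uv"],z,T))
for k,z in (("well_block_center",28),("blank_cover_center",22),("manifold",14)):
    for r in robot.trace("wrist",k)[:2]: print(r["confidence"],rect(c,T,r["mask"],z))
q=robot.get_obs();print(q["clock"],q["q"].round(2))
a=np.hstack([cv2.imread("pics/w1.png"),cv2.imread("pics/w2.png")]); cv2.imwrite("pics/w12.png",cv2.resize(a,(800,300)))
E
```

```text
[[ 1.0000e-03 -9.6000e-01 -2.8100e-01  7.1312e+01]
 [ 1.0000e+00  1.0000e-03  1.0000e-03  7.0700e-01]
 [-1.0000e-03 -2.8100e-01  9.6000e-01 -1.3486e+02]
 [ 0.0000e+00  0.0000e+00  0.0000e+00  1.0000e+00]] [[297.7   0.  275.1]
 [  0.  297.7 208. ]
 [  0.    0.    1. ]]
support_plate_center 0.79 [323.7, 151.0] [ 508.56517525 -389.150226      6.        ]
0.69 [ 5.10059e+02 -3.88198e+02  6.61680e+01  5.43650e+01 -3.08000e-01]
spacer_frame_center 0.77 [227.5, 199.3] [ 416.67519797 -280.00554189    4.        ]
0.73 [ 417.078 -280.665   69.391   51.83    -0.454]
3.0083 [ 0.81  0.41 -0.34  1.62  0.15  1.14 -0.91]
pocket 0.83 [300.6, 222.6] [536.93140685 -55.73484371  14.        ]
manifold 0.88 [303.0, 222.4] [533.54043096 -61.3046388    0.        ]
rack_center 0.84 [216.3, 123.2] [638.3394072   78.63533672   8.        ]
well_block_center 0.74 [236.5, 142.6] [621.70748122  48.48067212  18.        ]
blank_cover_center 0.62 [196.2, 112.9] [645.02928312 103.21400925  15.        ]
0.65 [ 6.24675e+02  4.66010e+01  6.71530e+01  5.35840e+01 -4.30000e-01]
0.69 [ 6.47627e+02  1.04803e+02  6.64780e+01  5.29170e+01 -4.29000e-01]
0.67 [537.331 -64.007 137.032 118.34   -0.584]
4.7833 [ 0.23  0.45 -0.41  1.57  0.19  1.17 -1.56]
```

View pics/w12.png

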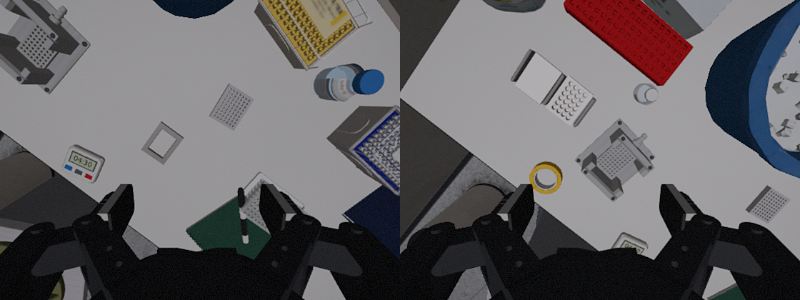

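Run:
```python
from h import *
robot.move_ptp([628,70,150],[np.pi,0,-0.42])
c,T=wcap("w3")
for k,z in (("rack_center",8),("well_block_center",18),("blank_cover_center",15)):
    for r in robot.place_of("wrist",k)[:1]: print(k,r["confidence"],r["uv"],ray(c,r["uv"],z,T))
for k,z in (("well_block_center",28),("blank_cover_center",22)):
    for r in robot.trace("wrist",k)[:1]: print(r["confidence"],rect(c,T,r["mask"],z))
robot.move_ptp([525,-60,160],[np.pi,0,-0.55])
c,T=wcap("w4")
for k,z in (("pocket",14),("manifold",0)):
    for r in robot.place_of("wrist",k)[:1]: print(k,r["confidence"],r["uv"],ray(c,r["uv"],z,T))
q=robot.get_obs();print(q["clock"],q["q"].round(2))
cv2.imwrite("pics/w4b.png",cv2.resize(c["frame"][0:330,100:500],(728,600),interpolation=cv2.INTER_CUBIC))
```

```text
rack_center 0.61 [263.1, 193.1] [637.72911468  76.9482376    8.        ]
well_block_center 0.9 [297.0, 196.2] [624.36672303  48.19402353  18.        ]
blank_cover_center 0.98 [230.8, 197.7] [647.3651791  105.48777068  15.        ]
0.68 [ 6.25321e+02  4.67420e+01  6.78690e+01  5.36090e+01 -4.17000e-01]
0.92 [ 6.48497e+02  1.05013e+02  6.83110e+01  5.17400e+01 -4.33000e-01]
pocket 0.83 [264.2, 190.6] [536.77735478 -55.68181409  14.        ]
manifold 0.85 [268.3, 188.2] [534.26744352 -58.43622509   0.        ]
6.6667 [ 0.22  0.44 -0.23  1.87  0.13  0.85 -2.19]
```

View pics/w4b.png

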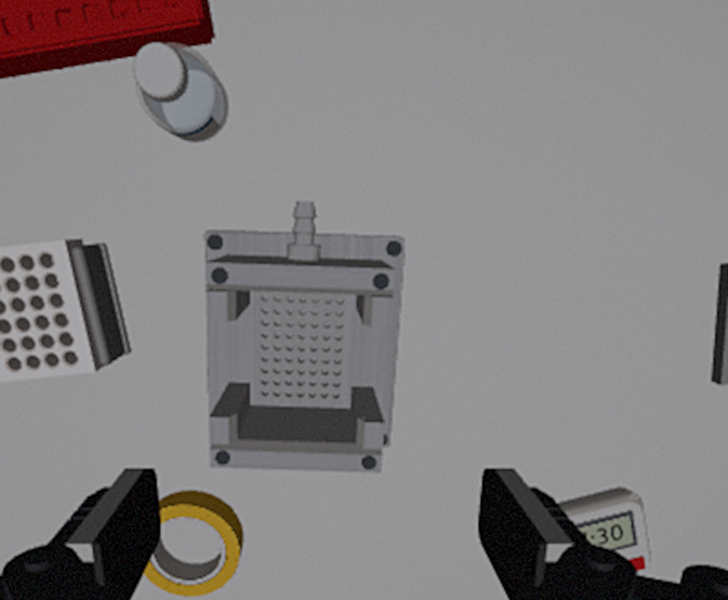

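View pics/w3.png

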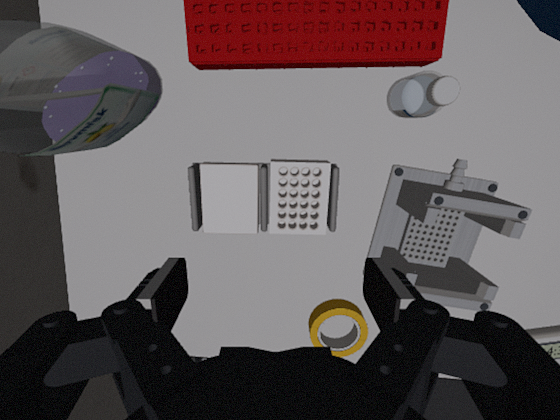

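```bash
cat > fit.py <<'E'
from h import *
from scipy.optimize import least_squares
d=np.load("w4.npz"); T,K=d["T"],d["K"]
g=cv2.cvtColor(d["frame"],cv2.COLOR_BGR2GRAY)
crop=lambda u,v:(u/1.82+100-.25,v/1.818-.25)
pl=[(59,52),(59,-52),(-59,52),(-59,-52)]; pc=[(206,231),(404,237),(211,470),(381,470)]
rm=[(47,40),(47,-40)]; rc=[(207,262),(402,268)]
fl=[(0,0)]; fc=[(301.5,347)]
def proj(p):
    q=np.linalg.inv(T)@np.append(p,1); q=K@q[:3]; return q[:2]/q[2]
def W(x,a,z): 
    c,s=np.cos(x[2]),np.sin(x[2]); return np.array([x[0]+c*a[0]-s*a[1],x[1]+s*a[0]+c*a[1],z])
def f(x):
    r=[proj(W(x,a,x[3]))-crop(*b) for a,b in zip(pl,pc)]+[proj(W(x,a,64))-crop(*b) for a,b in zip(rm,rc)]+[proj(W(x,a,14))-crop(*b) for a,b in zip(fl,fc)]
    return np.ravel(r)
s=least_squares(f,[536,-57,-.57,8]); print(s.x.round(3)); print(s.fun.reshape(-1,2).round(1))
im=cv2.resize(d["frame"],None,fx=4,fy=4,interpolation=cv2.INTER_CUBIC)
def draw(x,w,h,z,col):
    P=np.array([proj(W(x,a,z)) for a in ((w,h),(w,-h),(-w,-h),(-w,h))]); cv2.polylines(im,[(P*4+1.5).round().astype(int)],True,col,1)
x=s.x
draw(x,59,52,x[3],(0,0,255));draw(x,47,40,64,(0,255,0));draw(x,38,31,64,(255,255,0));draw(x,35,24.5,14,(255,0,0)); draw(x,35,28,58,(0,255,255))
cv2.imwrite("pics/fit.png",im[460:1060,830:1330])
E
python3 fit.py
```

```text
[534.396 -56.19   -0.588  25.88 ]
[[-4.8  0.7]
 [ 5.   2.1]
 [-4.6 -6.7]
 [ 7.3 -3.1]
 [-0.   1.5]
 [-2.6  2.3]
 [ 0.5  1.8]]
```

View pics/fit.png

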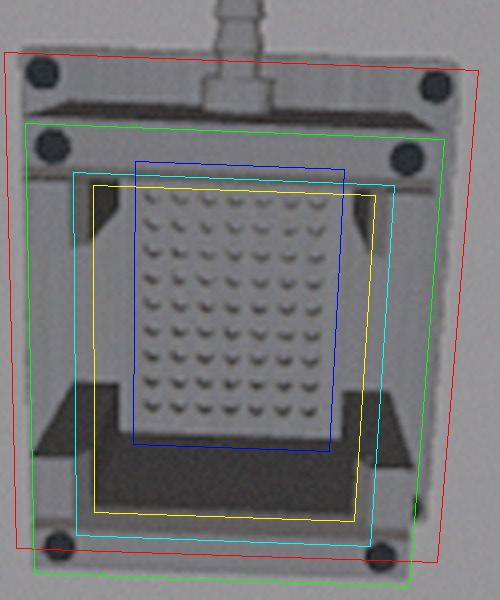

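```bash
python3 - <<'E'
s=open('fit.py').read()
s=s.replace("crop=lambda u,v:(u/1.82+100-.25,v/1.818-.25)","crop=lambda u,v:((u+830-1.5)/4,(v+460-1.5)/4)")
a=s.index("pl=[");b=s.index("def proj")
s=s[:a]+"""pl=[(59,52),(59,-52),(-59,-52)]; pc=[(20,50),(457,63),(425,521)]
rm=[(47,40),(47,-40),(-47,40),(-47,-40)]; rc=[(22,121),(443,137),(35,575),(408,583)]
fl=[(-35,28),(-35,-28)]; fc=[(118,434),(342,440)]
"""+s[b:]
s=s.replace("24.5,14","28,14").replace('pics/fit','pics/fit2')
open('fit.py','w').write(s)
E
python3 fit.py
```

```text
[535.237 -56.238  -0.581   2.646]
[[ 0.4 -0.5]
 [ 0.5 -0.2]
 [ 0.2 -0. ]
 [-0.2 -0.1]
 [-0.7 -0.8]
 [-0.4 -1. ]
 [ 0.3 -0.3]
 [ 0.2  1.7]
 [ 0.   1.9]]
```

View pics/fit2.png

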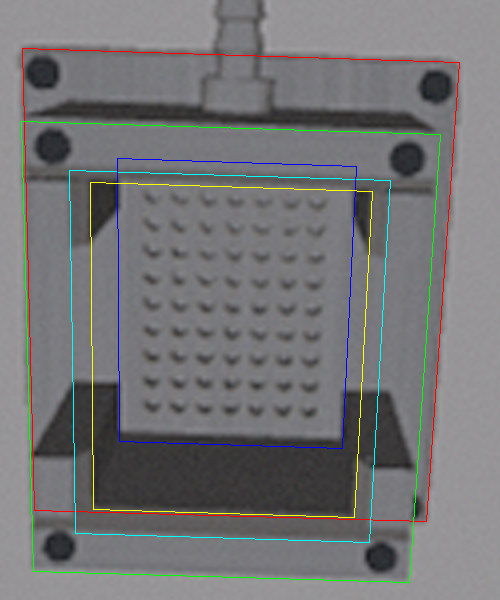

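```bash
cat >> h.py <<'E'
from scipy.optimize import minimize
def boxfit(c,T,mask,x0,dims,zb):
    """fit pose (x,y,yaw) of a box of dims on height zb to a mask by overlap"""
    K=np.array(c["intrinsics"]); Ti=np.linalg.inv(T); S=4
    cs=cv2.findContours(mask.astype(np.uint8),cv2.RETR_EXTERNAL,cv2.CHAIN_APPROX_NONE)[0]
    m=np.zeros(mask.shape,np.uint8); cv2.drawContours(m,[max(cs,key=cv2.contourArea)],-1,1,-1)
    M=cv2.resize(m*255,None,fx=S,fy=S,interpolation=cv2.INTER_LINEAR)>127
    l,w,h=dims
    B=np.array([(a*l/2,b*w/2,z) for a in(1,-1) for b in(1,-1) for z in(zb,zb+h)])
    def cost(x):
        cs,sn=np.cos(x[2]/50),np.sin(x[2]/50)
        P=np.c_[x[0]+cs*B[:,0]-sn*B[:,1],x[1]+sn*B[:,0]+cs*B[:,1],B[:,2],np.ones(8)]@Ti.T
        p=P[:,:3]@K.T; p=p[:,:2]/p[:,2:]
        r=np.zeros(M.shape,np.uint8); hull=cv2.convexHull(((p*S+(S-1)/2)*16).astype(np.int32)); cv2.fillConvexPoly(r,hull,1,cv2.LINE_8,4)
        return 1-(M&(r>0)).sum()/(M|(r>0)).sum()
    x0=np.array([x0[0],x0[1],x0[2]*50])
    s=minimize(cost,x0,method="Nelder-Mead",options=dict(initial_simplex=x0+np.array([[0,0,0],[4,0,0],[0,4,0],[0,0,5]]),xatol=.05,fatol=1e-4))
    return np.array([s.x[0],s.x[1],s.x[2]/50]),1-s.fun
def look(tag,k,x0,dims,zb):
    c,T=wcap(tag); r=robot.trace("wrist",k)
    if not r: print(k,"not seen"); return None
    x,f=boxfit(c,T,r[0]["mask"],x0,dims,zb); p=robot.place_of("wrist",k)
    print(k,x.round(3),"iou",round(f,3),"net",[ray(c,q["uv"],zb+dims[2]/2,T).round(1) for q in p[:1]]); return x
def st(): q=robot.get_obs(); print("t",round(q["clock"],2),"pos",q["tool_pos"].round(1),"open",round(q["opening"],1),"ff",round(q["finger_force"],1),"F",q["ft_force"].round(1))
def go(p,z,yaw=None,v=250,**k): return robot.movel([p[0],p[1],z],[np.pi,0,p[2] if yaw is None else yaw],v=v,**k)
PK=np.array([535.2,-56.2,-.581])
E
python3 - <<'E'
from h import *
robot.move_ptp([505,-390,150],[np.pi,0,-0.33])
x=look("p1","support_plate_center",[510,-389,-.31],(66,52,12),0)
go(x,60); go(x,6,v=80); st(); robot.grab(30); st()
# calibration check: release, look again
robot.ungrasp(); robot.movel([x[0],x[1],150],v=250)
y=look("p2","support_plate_center",x,(66,52,12),0)
d=y-x; c,s=np.cos(x[2]),np.sin(x[2]); print("shift in tool x, -y:",c*d[0]+s*d[1],-s*d[0]+c*d[1],"yaw",d[2]); st()
E
```

```text
support_plate_center [ 5.09442e+02 -3.88516e+02 -3.02000e-01] iou 0.986 net [array([ 508.4, -387.9,    6. ])]
t 9.4 pos [ 509.7 -388.6    6.1] open 85.5 ff 0.0 F [ 0.3 -0.3 -0.1]
t 9.82 pos [ 509.7 -388.7    6.6] open 51.5 ff 32.0 F [-0.1  0.1  4.6]
support_plate_center [ 5.09318e+02 -3.89892e+02 -3.03000e-01] iou 0.976 net [array([ 507.3, -391.1,    6. ])]
shift in tool x, -y: 0.2905319413176574 -1.3505568525162894 yaw -0.0010916434730153246
t 11.13 pos [ 508.5 -387.9  147.8] open 85.4 ff 0.0 F [-0.6 -0.3 -0.4]
```

Run:
```python
from h import *
robot.wait(0.2)
x0=np.array([509.7,-388.65,-.302]) # tool where the jaws centred the plate
y=look("p3","support_plate_center",x0,(66,52,12),0); st()
d=y-x0; c,s=np.cos(x0[2]),np.sin(x0[2]); print("bias body x,y:",c*d[0]+s*d[1],-s*d[0]+c*d[1],"yaw",d[2])
go(x0,60,v=250); go(x0,7,v=80); robot.grab(40); robot.movel([x0[0],x0[1],140],v=250); robot.wait(.2);st()
robot.move_ptp([525,-60,160],[np.pi,0,-0.581]); robot.wait(.3)
wcap("m1"); r=robot.trace("wrist","support_plate_center"); print([(q["confidence"],q["uv"]) for q in r]); st()
im=cv2.imread("pics/m1.png"); cv2.imwrite("pics/m1b.png",cv2.resize(im,(800,600)))
```

```text
support_plate_center [ 5.09170e+02 -3.89861e+02 -3.05000e-01] iou 0.976 net [array([ 508.8, -389.3,    6. ])]
t 11.48 pos [ 509.4 -388.5  149.6] open 85.2 ff 0.0 F [ 0.2 -1.   0.3]
bias body x,y: -0.14545028558022183 -1.3136731321071748 yaw -0.0026587529064474036
t 14.1 pos [ 508.8 -388.1  137.8] open 50.9 ff 41.9 F [ 0.5 -0.2 -0.6]
[(0.7, [275.6, 265.5]), (0.45, [118.0, 178.5])]
t 15.75 pos [525.  -60.4 159.9] open 50.4 ff 41.9 F [ 1.  -0.1 -0.6]
```

View pics/m1b.png

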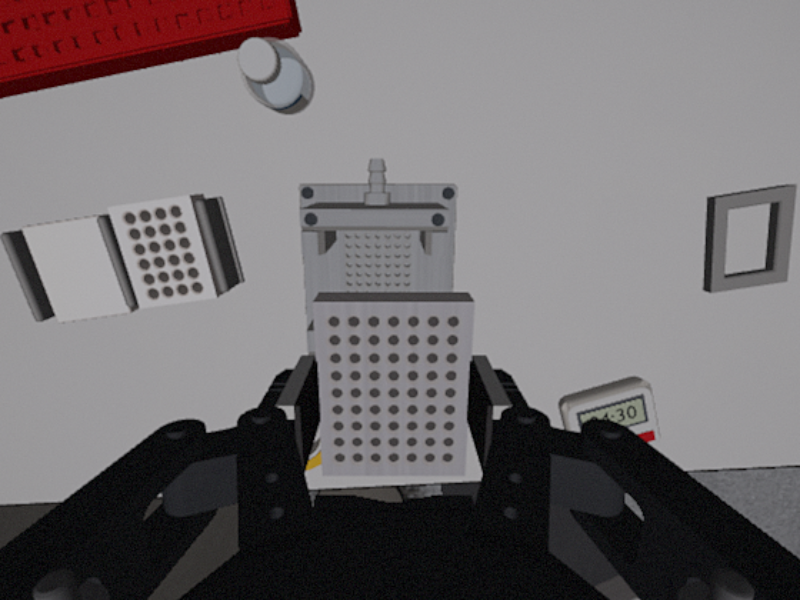

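```bash
sed -i 's/^PK=.*/PK=np.array([535.9,-55.1,-.581])/' h.py
python3 - <<'E'
from h import *
go(PK,85,v=200); robot.wait(.2); st()
print(go(PK,62,v=50,until_force=8)); st()
E
```

```text
t 16.48 pos [536.6 -55.3  86.4] open 50.4 ff 41.8 F [ 0.7  0.9 -1.6]
False
t 17.09 pos [535.8 -55.   61.7] open 51.0 ff 41.9 F [-1.1  0.5 -0.5]
```

Run:
```python
from h import *
print(go(PK,26,v=60,until_force=10)); st()
print(go(PK,20.5,v=15,until_force=6)); st()
```

```text
False
t 17.84 pos [535.9 -55.   25.9] open 50.9 ff 41.9 F [-0.1 -0.3 -1.6]
True
t 18.2 pos [536.2 -55.1  21.7] open 50.8 ff 42.6 F [ 0.3 -0.5  7. ]
```

```bash
cat >> h.py <<'E'
def fix(x): return np.array([x[0]-1.3*np.sin(x[2]),x[1]+1.3*np.cos(x[2]),x[2]])
E
python3 - <<'E'
from h import *
robot.ungrasp(); robot.wait(.2); go(PK,120,v=200); 
c,T=wcap("m2"); r=robot.place_of("wrist","support_plate_center"); print([(q["confidence"],fix(ray(c,q["uv"],20,T)[:2].tolist()+[-.581])) for q in r[:2]])
robot.move_ptp([413,-278,150],[np.pi,0,-0.454]); robot.wait(.2)
x=look("f1","spacer_frame_center",[417,-280,-.454],(66,52,8),0); st()
if x is not None:
    x=fix(x); go(x,60); go(x,6.5,v=80); robot.grab(30); st(); robot.movel([x[0],x[1],140],v=250); robot.wait(.1); st()
E
```

```text
[(0.56, array([533.07274055, -52.96161552,  -0.581     ]))]
spacer_frame_center [ 4.15107e+02 -2.79933e+02 -4.11000e-01] iou 0.981 net []
t 20.94 pos [ 413.5 -277.3  149.9] open 85.3 ff 0.0 F [ 1.1 -0.1 -0.8]
t 22.68 pos [ 415.8 -278.9    7.1] open 50.8 ff 30.8 F [0.3 0.6 5.5]
t 23.47 pos [ 414.6 -278.2  138.3] open 50.7 ff 31.4 F [ 0.5  0.5 -1.2]
```

Run:
```python
from h import *
robot.move_ptp([PK[0],PK[1],140],[np.pi,0,PK[2]])
robot.wait(.2); c,T=wcap("m3"); st()
go(PK,85,v=200); robot.wait(.1)
h=go(PK,40,v=60,until_force=8); print(h); st()
if not h: print(go(PK,31.5,v=15,until_force=5)); st()
```

```text
t 24.72 pos [535.6 -56.7 140. ] open 50.6 ff 31.4 F [-0.9  0.6 -0.9]
False
t 26.14 pos [536.1 -55.1  40.1] open 50.9 ff 31.4 F [-0.1 -0.6 -0.9]
True
t 26.63 pos [535.9 -55.2  33.1] open 50.5 ff 32.0 F [-0.9 -0.5  6.1]
```

View pics/m3.png

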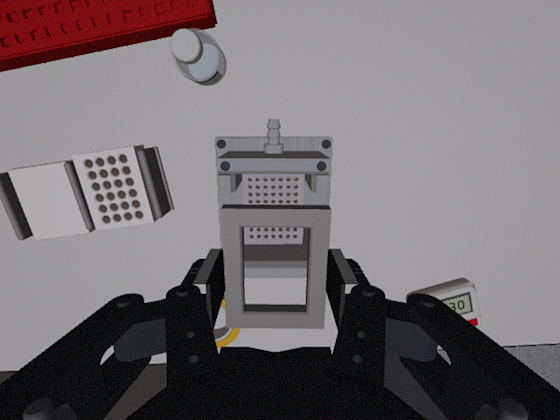

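```bash
cat >> h.py <<'E'
def fixt(x,psi): return np.array([x[0]-1.3*np.sin(psi),x[1]+1.3*np.cos(psi),x[2]])
E
python3 - <<'E'
from h import *
robot.ungrasp(); robot.wait(.2); go(PK,140,v=250)
c,T=wcap("m4")
psi=-.42+np.pi/2
robot.move_ptp([625,46,150],[np.pi,0,psi]); robot.wait(.3)
x=look("b1","well_block_center",[625,47,-.42],(66,52,20),8); print(robot.get_obs()["q"].round(2)); x=fixt(x,psi); print(x); st()
E
```

```text
well_block_center [ 6.24227e+02  4.71440e+01 -4.29000e-01] iou 0.982 net [array([622.7,  45.7,  18. ])]
[ 0.3   0.66 -0.71  1.61  0.48  1.05 -0.97]
[ 6.23039614e+02  4.76740987e+01 -4.28998017e-01]
t 29.52 pos [625.   45.9 150.1] open 85.2 ff 0.0 F [-1.   0.2  0.4]
```

View pics/b1.png

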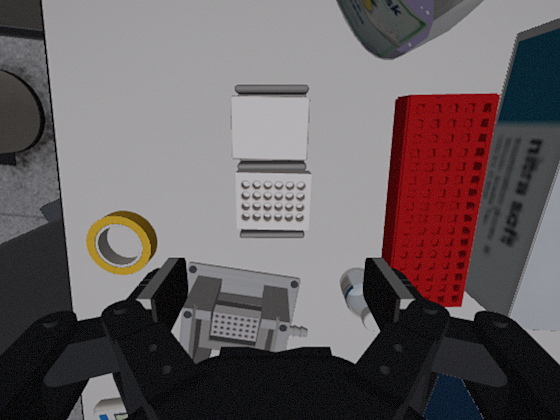

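Run:
```python
from h import *
x=np.array([623.3,47.7,-.427]); psi=x[2]+np.pi/2
go(x,60,psi); h=go(x,14,psi,v=80,until_force=8); st()
if not h:
    robot.grab(40); st(); robot.movel([x[0],x[1],20],v=40); robot.wait(.1); st(); robot.movel([x[0],x[1],140],v=200); robot.wait(.2)
    c,T=wcap("b2"); st()
```

```text
t 30.76 pos [623.4  47.9  14. ] open 85.5 ff 0.0 F [-0.3  0.2  0. ]
t 31.08 pos [623.8  47.8  14.7] open 64.8 ff 45.0 F [ 0.3 -0.5  3.8]
t 31.48 pos [623.2  47.6  19.9] open 65.0 ff 44.6 F [ 0.3  0.6 -1.3]
t 32.48 pos [622.7  47.6 138.7] open 65.0 ff 44.6 F [ 1.1 -0.  -0.1]
```

View pics/b2.png

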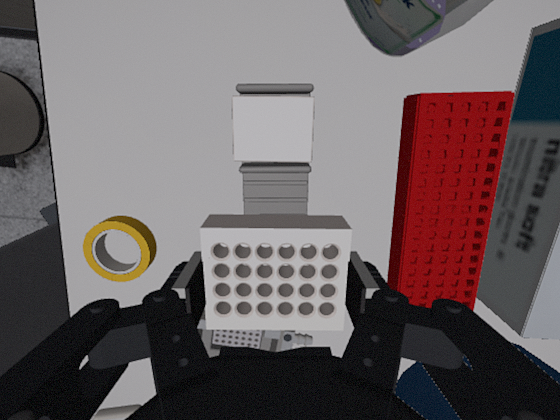

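Run:
```python
from h import *
psi=-.427+np.pi/2; P=np.array([455,-315,psi])
robot.move_ptp([455,-315,120],[np.pi,0,psi]); go(P,20,v=200); robot.wait(.1)
print(go(P,4,v=20,until_force=5)); st()
robot.ungrasp(); robot.wait(.2); go(P,150,v=250)
yaw=P[2]-np.pi/2
robot.move_ptp([452,-314,150],[np.pi,0,yaw]); robot.wait(.3)
x=look("b3","well_block_center",[455,-315,yaw],(66,52,20),0); x=fix(x); print(x); st()
```

```text
True
t 35.37 pos [ 454.8 -315.     6.7] open 65.3 ff 45.5 F [-2.5  0.9  5.9]
well_block_center [ 4.55447e+02 -3.15841e+02 -4.40000e-01] iou 0.983 net [array([ 451.3, -312.5,   10. ])]
[ 4.55999831e+02 -3.14664936e+02 -4.39596913e-01]
t 38.26 pos [ 452.  -314.1  150. ] open 85.4 ff 0.0 F [-0.9 -0.5  0.1]
```

Run:
```python
from h import *
x=np.array([455.3,-314.4,-.43])
go(x,60); go(x,9,v=80,until_force=8); robot.grab(40); st(); robot.movel([x[0],x[1],140],v=250); st()
robot.move_ptp([PK[0],PK[1],140],[np.pi,0,PK[2]]); robot.wait(.2); wcap("m5"); st()
go(PK,90,v=200); robot.wait(.1)
h=go(PK,50,v=50,until_force=8); print(h); st()
if not h: print(go(PK,41,v=15,until_force=5)); st()
```

```text
t 39.97 pos [ 455.6 -314.6    9.6] open 51.1 ff 42.4 F [-0.5  1.2  6.1]
t 40.64 pos [ 454.6 -314.2  139. ] open 51.2 ff 41.7 F [ 0.3 -0.5 -1.6]
t 41.95 pos [535.7 -56.6 139.9] open 51.0 ff 41.7 F [-0.  -0.2  0.3]
False
t 43.4 pos [536.1 -55.1  50.2] open 51.1 ff 41.8 F [ 0.6 -0.2 -0.6]
True
t 43.88 pos [536.  -55.1  43.6] open 51.1 ff 42.5 F [-0.  -0.7  5.2]
```

Seated at the expected height (34 + 9.6 mm). Release, retreat and check.

Run:
```python
from h import *
robot.ungrasp(); robot.wait(.2); go(PK,150,v=200)
robot.movel([525,-62,170],v=200); robot.wait(.2)
x=look("e1","well_block_center",PK,(66,52,20),34); print(fix(x),PK); st()
im=cv2.imread("pics/e1.png"); cv2.imwrite("pics/e1b.png",cv2.resize(im[60:330,80:440],(800,600),interpolation=cv2.INTER_CUBIC))
```

```text
well_block_center not seenTraceback (most recent call last):
  File "<stdin>", line 4, in <module>
  File "h.py", line 54, in fix
    def fix(x): return np.array([x[0]-1.3*np.sin(x[2]),x[1]+1.3*np.cos(x[2]),x[2]])
                                 ~^^^
TypeError: 'NoneType' object is not subscriptable
```

The picture allowance is used up, so I'll check by numbers.

Run:
```python
from h import *
robot.movel([518,-45,200],v=200); robot.wait(.2)
c,T=wcap("e2"); psi=PK[2]
for k,z in (("well_block_center",44),("spacer_frame_center",30),("support_plate_center",20),("blank_cover_center",15)):
    for r in robot.place_of("wrist",k)[:2]: print(k,round(r["confidence"],2),fixt([*ray(c,r["uv"],z,T)[:2],0],psi)[:2].round(1))
for r in robot.trace("wrist","well_block_center")[:2]:
    x,f=boxfit(c,T,r["mask"],PK,(66,52,20),34); print("box",fix(x).round(3),f,r["mask"].sum())
c=robot.capture("top")
for k,z in (("well_block_center",44),("blank_cover_center",15),("bench_timer",0),("tape_roll",0),("small_bottle",0)):
    for r in robot.place_of("top",k)[:2]: print(k,round(r["confidence"],2),ray(c,r["uv"],z).round(1))
# bright (white) region within projected pocket, block top plane z=54
d=np.load("e2.npz"); g=cv2.cvtColor(d["frame"],cv2.COLOR_BGR2GRAY); Ti=np.linalg.inv(T)
def pj(a,b,z):
    x=fixt([0,0,0],psi); cs,s=np.cos(psi),np.sin(psi)
    p=Ti@[PK[0]-x[0]+cs*a-s*b,PK[1]-x[1]+s*a+cs*b,z,1]; p=d["K"]@p[:3]; return p[:2]/p[2]
# rectify plane z=54 at 2px/mm
src=np.float32([pj(a,b,54) for a,b in((45,40),(45,-40),(-45,-40),(-45,40))]); H=cv2.getPerspectiveTransform(src,np.float32([[0,0],[160,0],[160,180],[0,180]]))
w=cv2.warpPerspective(g,H,(160,180)); np.set_printoptions(linewidth=250); print(cv2.resize(w,(40,45),interpolation=cv2.INTER_AREA))
st()
```

```text
well_block_center 0.93 [534.4 -54.5]
spacer_frame_center 0.23 [ 363.2 -133.4]
blank_cover_center 0.96 [647.3 108.2]
blank_cover_center 0.46 [636.5  75.8]
box [536.81  -55.349  -0.594] 0.9744640503969402 3807
box [553.534 -74.647  -0.602] 0.3745119305856832 7143
well_block_center 0.55 [535.  -57.6  44. ]
well_block_center 0.47 [ 767.6 -283.6   44. ]
bench_timer 0.86 [ 337.6 -138.2    0. ]
small_bottle 0.54 [667.9 -74.    0. ]
[[114  61  53 ...  53  63 111]
 [100  48  50 ...  50  50  88]
 [114  54  50 ...  48  53 104]
 ...
 [102  99  98 ...  91  95  98]
 [117  72  59 ...  63  85 120]
 [ 93  47  48 ...  48  50 106]]
t 46.89 pos [518. -45. 200.] open 85.8 ff 0.0 F [-0.9 -0.5  0. ]
```

```bash
python3 -c "
from h import *
print(robot.close_job())"
```

```text
the job is handed in; nothing more can be done
None
```

The job is handed in at about 47 s: plate, frame and well block are stacked in the pocket, each lowered until contact at the expected height; a final camera fit put the block within about 1 mm and 0.02 rad of the pocket, though I checked that by numbers because my picture views were used up.

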